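Release and shut the mould tray

TASK

Two slide-out trays stand locked open on the casting bench. Put away the one that carries the white plaster mould: press its red release lever all the way down (it stays down), then push that tray fully home by its white front panel, with the mould still standing upright in it. Leave the other tray open.

Things in the scene. Friction and masses are not known exactly. Their poses are not given: they have to be found in the camera images.
- cast_unit: Grey open-topped frame, 188 deep, 200 wide, 95 high (mm), fixed to the bench, of the tray with the mould; left or right of a like unit whose tray holds a clear jug; that unit is 35 mm or more from the lever. Origin: on the bench, middle of the frame's front edge. x: into the frame, the way the tray shuts; y left, z up. Offsets given for the lever and tray are in this frame, in mm.
- cast_lever (a joint): Release lever at the frame's right (-y) side, rad: 0 to 0.06 at the start (locking), 0.42 fully down at its stop. Red pad to press straight down, 44 (x) by 32 (y): top centre at x -53, y -121, z 85 when up, x -50, z 57 when down; nothing under it. Hinge along y at x 15, z 78. Friction, no spring: about 5 N at the pad moves it and it stays where left.
- cast_tray (a joint): Slide of the mould's tray, m: 0 fully extended (start; locked until the lever is well down), 0.15 home at its stop. Friction 2.5 N, stays where left. Tray 150 wide, floor at z 30, side walls to z 85. Push its upright white front panel: outer face at x -170 when extended, -20 when home, y -75 to 75, z 20 to 90; free space in front of it.
- spare_tray (a joint): Slide of the other tray (with the clear jug), m: 0 extended, as it starts and must stay; 0.15 home.
- mould_mid (a point): Centre (half-way up) of the white plaster mould with two dark bands, 85 (x) by 105 (y) by 75 mm high, about 0.75 kg, loose on the tray floor; its top is 105 mm above the bench. Its z axis is up.
Things that resemble listed ones, but are neither listed nor needed, are in the scene too. Leave any yellow look-alike of the part that bears mould_mid alone.

How it is judged:
On the way, in this order (a step that is already met when the one before it is completed fails the run):
1. the release lever of the mould's tray is pressed down while that tray is still extended (value of joint cast_lever above 0.3 rad and value of joint cast_tray below 0.02 m), for 0.2 s.
2. the mould's tray is home (value of joint cast_tray above 0.138 m), for 0.2 s.
At the end, for the whole second after the job is handed in: The tray with the mould is home (within 12 mm of its stop) and at rest, the mould stands in it upright within 10 degrees, and the other tray is still extended (moved less than 15 mm) (value of joint cast_tray above 0.138 m and velocity of joint cast_tray below 0.01 m/s and angle between mould_mid's own z axis and vertical below 0.17 rad and z of mould_mid in the frame of cast_unit below 0.085 m and x of mould_mid in the frame of cast_unit above 0 m and value of joint spare_tray below 0.015 m); the robot touches nothing.
It fails at once if the other tray is pushed in (value of joint spare_tray above 0.03 m).
It fails at once if the mould is tipped over (angle between mould_mid's own z axis and vertical above 0.6 rad).
It also fails if it takes over 43 s, if anything falls off the work surface, if the arm or the gripper's body presses on something with over 40 N, if the wrist force passes 120 N, or if a joint passes its speed limit or range.

ROBOT

A 6-joint arm with a two-finger parallel gripper is mounted at the origin on the work surface. World frame = base frame: x ahead of the robot, y to its left, z up, the work surface at z = 0. Lengths are in m, angles in rad, forces in N, time in s.
With the tool pointing down it reaches from about 0.35 to 0.775 m from the base axis. Payload 7.3 kg.
Tool frame: the origin (TCP) lies at the very end of the fingers, on their centre line; the grasp point (between the pads) lies 19 mm behind it; z points along the fingers, y is the line along which they close (so a half turn about z gives the same grasp; the last joint's range is limited). The gripper opens to 92 mm and grips with 3 to 60 N. Pads are 19 mm wide; open, the fingers measure 130 mm over their backs; the gripper's body (75 mm by 190 mm) begins 47 mm behind the grasp point.
Start: joints at [-1.469, 0.342, 1.524, -0, 1.275, -0.146], TCP at [0.129, -0.509, 0.227] pointing down, gripper open.
Joint ranges: [-2.53, 2.53], [-0.77, 2.02], [0.04, 2.7], [-1, 4.14], [0.28, 2.66], [-3.11, 3.11]. Speed limits (rad/s): [2.57, 2.57, 3.14, 3.14, 3.14, 3.14].

INTERFACE

Orientations are given as [roll, pitch, yaw] about the fixed x, y, z axes, in that order (R = Rz(yaw) Ry(pitch) Rx(roll)).
In Python, from cell import observe, read_camera, get_calibration, hand_in, search_frame gives the robot as it stands.
- The arm moves only by the tool step_arm, never from a script. Its argument "commands" is a list of rows, each an object with "translation": the shift along the tool's x, y, z in mm, a list of three; "roll": the turn about the tool's z in rad. In form: [{"translation": [x, y, z], "roll": roll}, ...]. A call has 1 to 20 rows; each row shifts and turns the commanded pose from where the row before left it, along the tool's axes as they then stand; what a row does not reach is not made up. A row lasts 1/12 s, in which the tool goes at most 41.7 mm and 7.16 degrees, less where a joint would pass 70% of its speed; a pose out of reach is approached as far as the arm can. A call is refused whole if a number of a shift passes 41.7 or a number of a turn 0.125, either way. A call with a gripper value outside its range is refused whole. "fingers" is the opening, from 0 (shut) to 1 (fully open), set as the call begins (left out, the last holds). The fingers move at their own pace and stop on an object; "grip_force" is the grip in N (left out, the last holds). Time passes only in rows, so rows that do not move let the fingers close. It gives the time, the measured TCP pose, the force, the opening and the grip force at its end, in the units of the state.
- observe(): the state, without advancing time (a new reading comes with each control period).
- read_camera(name): name is "scene" or "top" or "wrist"; returns the picture (400x640x3 uint8, red, green, blue); there is no depth.
- get_calibration(name): a dict with "camera_matrix" (3x3 intrinsics, pixels), "world_from_camera" (4x4, takes a point from camera to world coordinates). Camera axes: x right, y up, looking along -z (the intrinsics and any distortion apply to the point x, -y, -z); pixel columns grow to the right and rows downward; lengths in m; the calibration is good to about 2 mm. A picture is of the moment at which its call begins: read the wrist's pose just before it. get_calibration takes no time and is no camera call; for the wrist camera it gives the pose at the moment of the call.
- hand_in(): hands the job in; it is judged then, once.
Trained networks look in the newest picture that a camera, given by its name, has taken for a name from the list of things; names that differ only in an ending like _2 or _b are one class to them, and where a whole thing is asked for, a point or a joint stands for the part that bears it (a point fixed in the world has none). Each returns a list of dicts, best first, with "confidence" (0 to 1); they miss things now and then, are a little off and sometimes report something else, mostly with a low value. They report only what shows in the picture. A call takes as long as a camera call. They do not tell look-alikes from the thing itself.
- search_frame(camera, name): "at" ([x, y, z] in m, in world coordinates, good to about 4 mm: the middle of the surface that is visible of it).
The state is a dict: "time": time; "qpos": joint angles; "qvel": joint speeds; "joint_efforts": joint torques, N m; "tool_pos": TCP position; "tool_rot": TCP orientation; "contact_force": force on the tool from outside, world axes, zero at the start; "torque": the same for the moment, N m; "opening": finger opening in m; "grip_force": force on a finger pad.
Only numpy, scipy, OpenCV 4.12 (cv2) and the standard library are available. Lean on these libraries where they do the work, as an engineer would, in place of code of your own. Each camera call takes 0.05 s, during which the arm holds its last target. There are 200 camera calls.

## Working session

There is one attempt and no reset: what is moved stays moved. The work goes in short steps, Python scripts to look and compute and a tool call to move; the robot and the scene stay as the last step left them, time stands still between calls to the robot, and variables do not carry over. Pictures are saved under pics/ and viewed, at most 10 in all, crops included, and the job is handed in when it is done.

Besides the shell and the picture viewer there is one more tool, called as name(argument=value, ...) on one line, values as JSON. step_arm: Moves the arm, as the interface text tells. Its arguments: {"type":"object","properties":{"commands":{"type":"array"},"fingers":{"type":"number"},"grip_force":{"type":"number"}},"required":["commands"]}

```bash
mkdir -p pics; python3 - <<'E'
from cell import *
import cv2,numpy as np
for c in ["top","scene"]:
    im=read_camera(c); cv2.imwrite(f"pics/{c}.png",im[:,:,::-1])
    for n in ["cast_unit","cast_lever","cast_tray","spare_tray","mould_mid"]:
        print(c,n,[(np.round(d["at"],3).tolist(),round(d["confidence"],2)) for d in search_frame(c,n)])
s=observe();print(s["time"],s["tool_pos"],s["tool_rot"],s["qpos"])
E
```

```text
top cast_unit [([0.647, 0.176, 0.034], 0.56)]
top cast_lever [([0.549, 0.053, 0.087], 0.64)]
top cast_tray [([0.477, 0.17, 0.027], 0.78)]
top spare_tray [([0.484, -0.263, 0.027], 0.69), ([0.477, 0.166, 0.026], 0.45)]
top mould_mid [([0.341, -0.037, 0.073], 0.87), ([0.51, 0.155, 0.102], 0.8), ([0.704, -0.048, 0.075], 0.76), ([0.518, 0.37, 0.077], 0.66), ([0.319, 0.317, 0.071], 0.62)]
scene cast_unit [([0.659, 0.182, 0.05], 0.64)]
scene cast_lever [([0.554, 0.054, 0.083], 0.85)]
scene cast_tray [([0.533, 0.195, 0.07], 0.72)]
scene spare_tray [([0.508, -0.231, 0.063], 0.65)]
scene mould_mid [([0.534, 0.174, 0.102], 0.86), ([0.341, 0.336, 0.073], 0.84), ([0.37, -0.021, 0.071], 0.78), ([0.72, -0.024, 0.074], 0.74), ([0.544, 0.388, 0.074], 0.67)]
0.6 [ 0.12877849 -0.5089784   0.22673057] [3.14151773e+00 2.45966866e-05 2.47798516e-01] [-1.46901268e+00  3.42014272e-01  1.52410722e+00 -1.40420838e-05
  1.27539346e+00 -1.46010779e-01]
```

View pics/top.png

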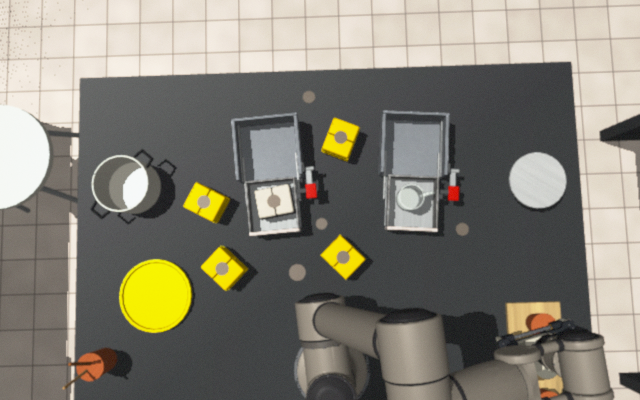

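View pics/scene.png

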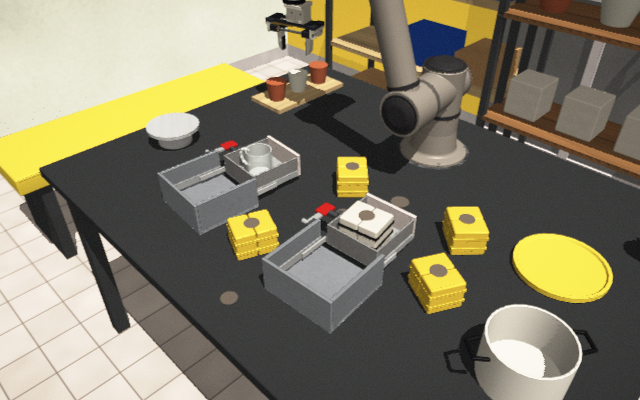

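The top view shows the mould's unit on the left of the picture (frame about (232-300, 114-182), front panel about (249-300, 235)) with its red pad at about (311,190). The jug's unit is on the right. Yellow blocks stand around at (343,257), (340,138), (224,268) and (206,202).

```bash
cat > h.py <<'E'
from cell import *
import cv2,numpy as np
def ray(c,u,v,z):
    k=get_calibration(c);K=np.array(k["camera_matrix"]);T=np.array(k["world_from_camera"])
    D=np.array(k.get("distortion",np.zeros(5)),float).ravel()
    p=cv2.undistortPoints(np.array([[[u,v]]],float),K,D)[0,0]
    d=T[:3,:3]@[p[0],-p[1],-1]; o=T[:3,3]
    return o+d*(z-o[2])/d[2]
def red(im,box):
    u0,v0,u1,v1=box;h=cv2.cvtColor(im,cv2.COLOR_RGB2HSV)
    m=((h[...,0]<6)|(h[...,0]>174))&(h[...,1]>180)&(h[...,2]>120)
    q=np.zeros_like(m);q[v0:v1,u0:u1]=m[v0:v1,u0:u1]
    return q
E
python3 - <<'E'
from h import *
print(get_calibration("top"))
im=read_camera("top")
v,u=np.nonzero(red(im,(300,160,330,210)))
print(u.mean(),v.mean(),u.min(),u.max(),v.min(),v.max(),ray("top",u.mean(),v.mean(),.085))
cv2.imwrite("pics/crop.png",cv2.resize(im[100:250,220:345],None,fx=4,fy=4,interpolation=cv2.INTER_CUBIC)[:,:,::-1])
E
```

```text
{'camera_matrix': array([[500.44059656,   0.        , 326.88722124],
       [  0.        , 500.44059656, 195.04641597],
       [  0.        ,   0.        ,   1.        ]]), 'world_from_camera': array([[-0.02898408,  0.99492565, -0.09634765,  0.38873345],
       [-0.99939174, -0.03071372, -0.01651745, -0.02660852],
       [-0.01939283,  0.09581031,  0.99521068,  1.57846602],
       [ 0.        ,  0.        ,  0.        ,  1.        ]])}
310.55102040816325 190.76190476190476 305 316 184 198 [0.54775253 0.04684809 0.085     ]
```

View pics/crop.png

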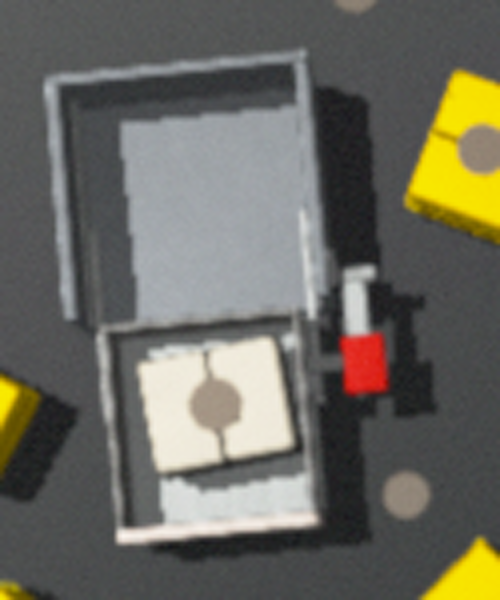

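The crop shows the frame's back corners at (45,80) and (306,52), the panel's front edge from (117,542) to (322,525), and the pad around (364,364).

```bash
python3 - <<'E'
from h import *
c=lambda x,y,z: ray("top",220+(x+.5)/4-.5,100+(y+.5)/4-.5,z)
bl,br,fl=c(45,80,.095),c(306,52,.095),c(70,318,.095)
pl,pr=c(117,540,.09),c(322,524,.09)
ob=np.array([bl,br,pl,pr])[:,:2]; md=np.array([[.188,.1],[.188,-.1],[-.17,.075],[-.17,-.075]])
pad=ray("top",310.55,190.76,.085)[:2]; ob=np.vstack([ob,pad,fl[:2]]); md=np.vstack([md,[-.053,-.121],[0,.1]])
a,b=md-md.mean(0),ob-ob.mean(0)
th=np.arctan2((a[:,0]*b[:,1]-a[:,1]*b[:,0]).sum(),(a*b).sum())
R=np.array([[np.cos(th),-np.sin(th)],[np.sin(th),np.cos(th)]])
t=ob.mean(0)-R@md.mean(0)
print("yaw",th,"org",t);print(ob-(md@R.T+t))
for n,p in dict(pad=[-.053,-.121],paddn=[-.05,-.121],pan=[-.17,0],home=[-.02,0]).items(): print(n,R@p+t)
E
```

```text
yaw 0.06953786022900686 org [0.59331527 0.16922735]
[[-0.00278719  0.00051264]
 [-0.00177476  0.00139789]
 [ 0.00324002  0.00131117]
 [ 0.00018892 -0.00192431]
 [-0.00109228  0.00201376]
 [ 0.00222531 -0.00331114]]
pad [0.54885066 0.04483725]
paddn [0.55184341 0.04504569]
pan [0.42372612 0.15741544]
home [0.5733636  0.16783772]
```

step_arm(commands=[{"translation": [27,-21.6,0],"roll": 0},{"translation": [27,-21.6,0],"roll": 0},{"translation": [27,-21.6,0],"roll": 0},{"translation": [27,-21.6,0],"roll": 0},{"translation": [27,-21.6,0],"roll": 0},{"translation": [27,-21.6,0],"roll": 0},{"translation": [27,-21.6,0],"roll": 0},{"translation": [27,-21.6,0],"roll": 0},{"translation": [27,-21.6,0],"roll": 0},{"translation": [27,-21.6,0],"roll": 0},{"translation": [27,-21.6,0],"roll": 0},{"translation": [27,-21.6,0],"roll": 0},{"translation": [27,-21.6,0],"roll": 0},{"translation": [27,-21.6,0],"roll": 0},{"translation": [27,-21.6,0],"roll": 0},{"translation": [27,-21.6,0],"roll": 0},{"translation": [27,-21.6,0],"roll": 0},{"translation": [27,-21.6,0],"roll": 0},{"translation": [27,-21.6,0],"roll": 0.09},{"translation": [27,-21.6,0],"roll": 0.09}], fingers=0)

```text
time: 2.32
tool_pos: [0.5493, 0.0422, 0.2268]
tool_rot: [3.142, -0.0, 0.064]
contact_force: [-0.2, -0.0, 0.8]
opening: 0.0002
grip_force: 0.0
```

step_arm(commands=[{"translation": [0,0,0],"roll": 0},{"translation": [0,0,0],"roll": 0}])

```text
time: 2.48
tool_pos: [0.5491, 0.0416, 0.2261]
tool_rot: [3.141, 0.001, 0.071]
contact_force: [-0.7, -0.6, -0.4]
opening: 0.0
grip_force: 0.0
```

```bash
python3 - <<'E'
from h import *
s=observe();print(s["time"],s["tool_pos"],s["tool_rot"],s["qpos"],s["contact_force"])
im=read_camera("wrist");cv2.imwrite("pics/w1.png",im[:,:,::-1])
m=red(im,(0,0,640,400));v,u=np.nonzero(m)
n,l,st,c=cv2.connectedComponentsWithStats(m.astype(np.uint8))
for i in range(1,n):
    if st[i,4]>100: print(st[i],c[i],ray("wrist",*c[i],.085))
print([(np.round(d["at"],3),d["confidence"]) for d in search_frame("wrist","cast_lever")])
E
```

```text
2.4833 [0.54909909 0.04155948 0.2260576 ] [3.14146484e+00 8.86678652e-04 7.11290613e-02] [-6.35032586e-02  3.90181864e-01  1.45301741e+00 -2.55016856e-04
  1.29925489e+00  1.43623246e+00] [-0.69570773 -0.55233697 -0.44777563]
[ 298  165   31   42 1184] [312.84881757 185.22972973] [0.54714344 0.04596106 0.085     ]
[(array([0.554, 0.053, 0.083]), 0.72)]
```

View pics/w1.png

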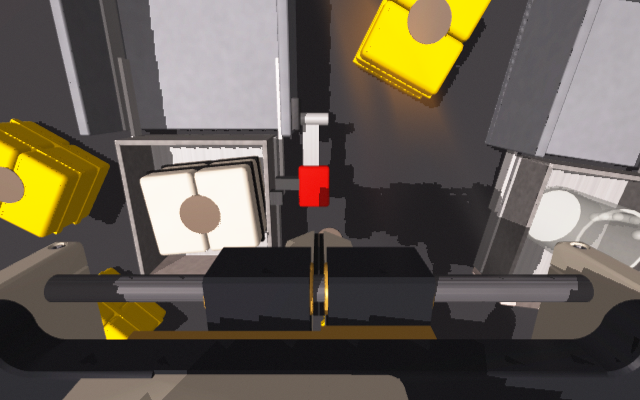

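The wrist picture confirms the red pad at (313,185), which is world (0.547, 0.046). It is clear of the tray wall. Next I press it down.

step_arm(commands=[{"translation": [0,-4,12],"roll": 0},{"translation": [0,0,12],"roll": 0},{"translation": [0,0,12],"roll": 0},{"translation": [0,0,12],"roll": 0},{"translation": [0,0,12],"roll": 0},{"translation": [0,0,12],"roll": 0},{"translation": [0,0,12],"roll": 0},{"translation": [0,0,12],"roll": 0},{"translation": [0,0,12],"roll": 0},{"translation": [0,0,12],"roll": 0},{"translation": [0,0,10],"roll": 0}])

```text
time: 3.5
tool_pos: [0.5477, 0.0429, 0.0963]
tool_rot: [3.141, 0.0, 0.067]
contact_force: [0.1, 0.1, -0.1]
opening: 0.0004
grip_force: 0.0
```

step_arm(commands=[{"translation": [0,0,4],"roll": 0},{"translation": [0,0,4],"roll": 0},{"translation": [0,0,4],"roll": 0},{"translation": [0,0,4],"roll": 0},{"translation": [0,0,4],"roll": 0},{"translation": [0,0,4],"roll": 0},{"translation": [0,0,4],"roll": 0},{"translation": [0,0,4],"roll": 0},{"translation": [0,0,3],"roll": 0}])

```text
time: 4.25
tool_pos: [0.5501, 0.0441, 0.0626]
tool_rot: [3.141, -0.004, 0.068]
contact_force: [1.8, -0.8, 5.7]
opening: 0.0003
grip_force: 2.3
```

step_arm(commands=[{"translation": [0,0,0],"roll": 0},{"translation": [0,0,0],"roll": 0},{"translation": [0,0,0],"roll": 0}])

```text
time: 4.5
tool_pos: [0.5486, 0.0443, 0.0619]
tool_rot: [3.141, -0.0, 0.068]
contact_force: [-0.6, 0.7, 1.1]
opening: 0.0002
grip_force: 0.8
```

Contact is light and the lever is moving at about 5 N. A few mm remain to the stop.

step_arm(commands=[{"translation": [0,0,2],"roll": 0},{"translation": [0,0,2],"roll": 0},{"translation": [0,0,2],"roll": 0},{"translation": [0,0,1],"roll": 0},{"translation": [0,0,0],"roll": 0},{"translation": [0,0,0],"roll": 0}])

```text
time: 5.0
tool_pos: [0.5497, 0.0443, 0.0587]
tool_rot: [3.141, -0.005, 0.068]
contact_force: [-8.8, -0.2, 32.5]
opening: 0.0004
grip_force: 16.4
```

step_arm(commands=[{"translation": [0,0,-10],"roll": 0},{"translation": [0,0,-20],"roll": 0},{"translation": [0,0,-30],"roll": 0},{"translation": [0,0,-30],"roll": 0},{"translation": [0,0,-30],"roll": 0},{"translation": [0,0,-20],"roll": 0},{"translation": [-16.2,-12.2,0],"roll": 0},{"translation": [-16.2,-12.2,0],"roll": 0},{"translation": [-16.2,-12.2,0],"roll": 0},{"translation": [-16.2,-12.2,0],"roll": 0},{"translation": [-16.2,-12.2,0],"roll": 0},{"translation": [-16.2,-12.2,0],"roll": 0},{"translation": [-16.2,-12.2,0],"roll": 0},{"translation": [-16.2,-12.2,0],"roll": 0},{"translation": [-16.2,-12.2,0],"roll": 0},{"translation": [-16.2,-12.2,0],"roll": 0},{"translation": [0,0,0],"roll": 0},{"translation": [0,0,0],"roll": 0}], fingers=0)

```text
time: 6.5
tool_pos: [0.3778, 0.1553, 0.1946]
tool_rot: [3.141, 0.0, 0.069]
contact_force: [0.7, -0.4, -0.0]
opening: 0.0003
grip_force: 0.0
```

```bash
python3 - <<'E'
from h import *
s=observe();print(s["time"],s["tool_pos"],s["tool_rot"],s["contact_force"])
im=read_camera("wrist");cv2.imwrite("pics/w2.png",im[:,:,::-1])
m=red(im,(0,0,640,400))
n,l,st,c=cv2.connectedComponentsWithStats(m.astype(np.uint8))
for i in range(1,n):
    if st[i,4]>100: print(st[i],c[i],ray("wrist",*c[i],.085),ray("wrist",*c[i],.057))
E
```

```text
6.5 [0.37784477 0.15533024 0.19455017] [3.14134780e+00 4.81558962e-04 6.94968351e-02] [ 0.71249558 -0.4065591  -0.03596794]
[ 434    0   43   28 1012] [454.27766798  13.48913043] [0.53244067 0.05880083 0.085     ] [0.54025542 0.0481915  0.057     ]
```

View pics/w2.png

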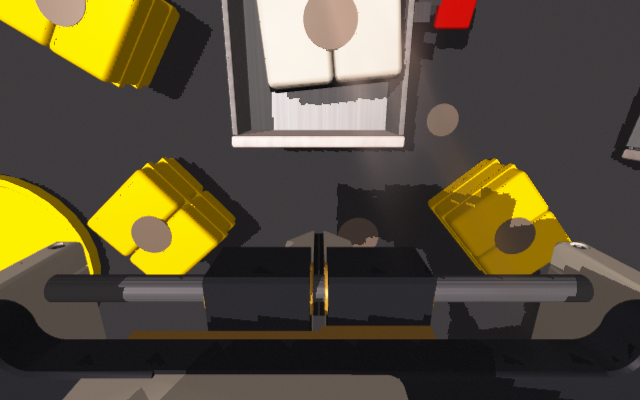

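The pad is down and tilted at (454,13), and the panel at (235-403, 141) is centred on the tool. I now descend in front of it and push.

step_arm(commands=[{"translation": [0,0,14],"roll": 0},{"translation": [0,0,14],"roll": 0},{"translation": [0,0,14],"roll": 0},{"translation": [0,0,14],"roll": 0},{"translation": [0,0,14],"roll": 0},{"translation": [0,0,14],"roll": 0},{"translation": [0,0,14],"roll": 0},{"translation": [0,0,14],"roll": 0},{"translation": [0,0,14],"roll": 0},{"translation": [0,0,12],"roll": 0},{"translation": [6,0,0],"roll": 0},{"translation": [6,0,0],"roll": 0},{"translation": [6,0,0],"roll": 0},{"translation": [6,0,0],"roll": 0},{"translation": [5,0,0],"roll": 0},{"translation": [5,0,0],"roll": 0},{"translation": [5,0,0],"roll": 0},{"translation": [5,0,0],"roll": 0},{"translation": [5,0,0],"roll": 0},{"translation": [5,0,0],"roll": 0}])

```text
time: 8.22
tool_pos: [0.4327, 0.1587, 0.0567]
tool_rot: [3.141, 0.0, 0.068]
contact_force: [-3.8, -1.4, 2.0]
opening: 0.0005
grip_force: 1.6
```

step_arm(commands=[{"translation": [6,0,0],"roll": 0},{"translation": [6,0,0],"roll": 0},{"translation": [6,0,0],"roll": 0},{"translation": [6,0,0],"roll": 0},{"translation": [6,0,0],"roll": 0},{"translation": [6,0,0],"roll": 0},{"translation": [6,0,0],"roll": 0},{"translation": [6,0,0],"roll": 0},{"translation": [6,0,0],"roll": 0},{"translation": [6,0,0],"roll": 0},{"translation": [6,0,0],"roll": 0},{"translation": [6,0,0],"roll": 0},{"translation": [6,0,0],"roll": 0},{"translation": [6,0,0],"roll": 0},{"translation": [6,0,0],"roll": 0},{"translation": [6,0,0],"roll": 0},{"translation": [6,0,0],"roll": 0},{"translation": [6,0,0],"roll": 0}])

```text
time: 9.72
tool_pos: [0.5407, 0.1661, 0.0566]
tool_rot: [3.142, 0.0, 0.068]
contact_force: [-3.3, 2.3, 2.1]
opening: 0.0002
grip_force: 1.6
```

step_arm(commands=[{"translation": [4,0,0],"roll": 0},{"translation": [4,0,0],"roll": 0},{"translation": [3,0,0],"roll": 0},{"translation": [3,0,0],"roll": 0},{"translation": [2,0,0],"roll": 0},{"translation": [2,0,0],"roll": 0},{"translation": [0,0,0],"roll": 0}])

```text
time: 10.3
tool_pos: [0.5588, 0.1671, 0.0567]
tool_rot: [3.141, -0.001, 0.068]
contact_force: [-0.2, 0.2, 0.6]
opening: 0.0006
grip_force: 0.3
```

step_arm(commands=[{"translation": [2,0,0],"roll": 0},{"translation": [2,0,0],"roll": 0},{"translation": [1,0,0],"roll": 0},{"translation": [1,0,0],"roll": 0}])

```text
time: 10.63
tool_pos: [0.5601, 0.1671, 0.0567]
tool_rot: [3.141, 0.009, 0.068]
contact_force: [-19.5, -1.6, 14.6]
opening: 0.0003
grip_force: 10.2
```

The force rises to about 20 N with little advance, so the tray is at its stop. I back off, lift clear and check.

step_arm(commands=[{"translation": [-6,0,0],"roll": 0},{"translation": [-15,0,0],"roll": 0},{"translation": [-25,0,0],"roll": 0},{"translation": [-25,0,0],"roll": 0},{"translation": [-25,0,0],"roll": 0},{"translation": [-25,0,0],"roll": 0},{"translation": [-20,0,-30],"roll": 0},{"translation": [0,0,-30],"roll": 0},{"translation": [0,0,-30],"roll": 0},{"translation": [0,0,-30],"roll": 0},{"translation": [0,0,-20],"roll": 0},{"translation": [0,0,0],"roll": 0},{"translation": [0,0,0],"roll": 0}])

```text
time: 11.72
tool_pos: [0.4246, 0.1581, 0.1978]
tool_rot: [-3.141, -0.004, 0.068]
contact_force: [-0.2, 0.7, -1.3]
opening: 0.0006
grip_force: 0.0
```

```bash
python3 - <<'E'
from h import *
s=observe();print(s["time"],s["tool_pos"],s["contact_force"])
im=read_camera("scene");cv2.imwrite("pics/s2.png",im[:,:,::-1])
E
```

```text
11.7167 [0.42456441 0.15806163 0.19776002] [-0.15188267  0.68816498 -1.31225113]
```

View pics/s2.png

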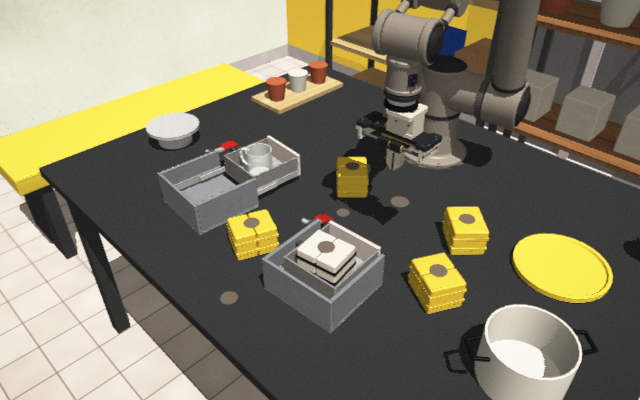

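The mould's tray is home with the mould upright in it at (326,255). The jug's tray at (265,160) is still open, and the arm is clear.

```bash
python3 -c "
from cell import *
print(hand_in())"
```

```text
the job is handed in; nothing more can be done
None
```

The job is handed in: the lever is pressed to its stop, the mould's tray is pushed home with the mould upright, the jug's tray is still open, and the arm is clear; no verdict came back.

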